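Trip the hidden latch of a diorama's battery drawer with a release pin

ROBOT

A 6-joint arm with a two-finger parallel gripper is mounted at the origin on the work surface. World frame = base frame: x ahead of the robot, y to its left, z up, the work surface at z = 0. Lengths are in m, angles in degrees, forces in N, time in s.
With the tool pointing down it reaches from about 0.35 to 1 m from the base axis. Payload 7.1 kg.
Tool frame: the origin (TCP) lies midway between the tips of the shut fingers; the grasp point (between the pads) lies r.grip_depth behind it (r.grip_depth is the distance from the TCP to the grasp point, in m); z points along the fingers, x is the direction in which the jaws open and shut, and the axes are right-handed (so a half turn about z gives the same grasp; the last joint's range is limited). The gripper opens to 85 mm and grips with 20 to 120 N. Pads are 22 mm wide; open, the fingers measure 114 mm over their backs; the gripper's body (76 mm by 85 mm) begins 54 mm behind the grasp point. The pads swing forward as they close: fully open they stand 13 mm farther back than shut.
Start: joints at [-66.864, 24.242, 93.386, -0, 62.372, -1.089], TCP at [0.256, -0.57, 0.21] pointing down, gripper open.
Joint ranges: [-172.04, 172.04], [-51.8, 120.97], [4.93, 147.93], [-75.15, 255.16], [6.16, 154.13], [-145.62, 145.62]. Speed limits (degrees/s): [136.94, 136.94, 172.46, 180, 180, 180].

INTERFACE

Orientations are given as [roll, pitch, yaw] about the fixed x, y, z axes, in that order (R = Rz(yaw) Ry(pitch) Rx(roll)).
In Python, from rig import telemetry, optics, ticket, finder, r gives the robot as it stands.
- The arm moves only by the tool jog_arm, never from a script. Its argument "plan" is a list of rows, each a list of 3 entries, a list of its own where there are three numbers: the shift along the world's x, y, z in mm, then the turn about the world's z in degrees, then the opening, from 0 (shut) to 1 (fully open). In form: [[[tx, ty, tz], yaw, fingers], ...]. A call has 1 to 5 rows; each row is the pose to reach, as a shift and turn from the pose measured when the call began; what a row does not reach only later rows make up. A row lasts 1/10 s, in which the tool goes at most 50 mm and 8.59 degrees, less where a joint would pass 70% of its speed; a pose out of reach is approached as far as the arm can. A call with a gripper value outside its range is refused whole. The fingers move at their own pace and stop on an object; "squeeze" is the grip in N (left out, the last holds). Time passes only in rows, so rows that repeat a pose let the fingers close. It gives the time, the measured TCP pose, the force and the opening at its end, in the units of the state.
- telemetry.get_obs(): the state, without advancing time (a new reading comes with each control period).
- optics.grab_frame(name): name is "scene" or "top"; returns the picture (420x560x3 uint8, blue, green, red); there is no depth.
- optics.camera_info(name): a dict with "fx", "fy", "cx", "cy" (pixels), "R" (3x3) and "t" (3): a world point X has camera coordinates R X + t. Camera axes: x right, y down, z forward; pixel columns grow to the right and rows downward; lengths in m; the calibration is good to about 2 mm. A picture is of the moment at which its call begins. camera_info takes no time and is no camera call.
- ticket.close_job(): hands the job in, once; it reports no verdict.
Trained networks look in the newest picture that a camera, given by its name, has taken for a name from the list of things; names that differ only in an ending like _2 or _b are one class to them, and where a whole thing is asked for, a point or a joint stands for the part that bears it (a point fixed in the world has none). Each returns a list of dicts, best first, with "conf" (0 to 1); they miss things now and then, are a little off and sometimes report something else, mostly with a low value. They report only what shows in the picture. A call takes as long as a camera call. They do not tell look-alikes from the thing itself.
- finder.silhouettes(query, camera): "mask" (420x560 bool, what is visible of it) and "box" ([centre column, centre row, width, height] in pixels, round what is visible of it).
- finder.mark_of(query, camera): "position" ([row, column] in pixels: a listed point, or the origin of a listed thing).
The state is a dict: "time_s": time; "joint_pos": joint angles; "qvel": joint speeds; "effort": joint torques, N m; "tool_pos": TCP position; "eef_rot": TCP orientation; "force": force on the tool from outside, world axes, zero at the start; "torque": the same for the moment, N m; "width": finger opening in m.
Only numpy, scipy, OpenCV 4.12 (cv2) and the standard library are available. Lean on these libraries where they do the work, as an engineer would, in place of code of your own. Each camera call takes 0.05 s, during which the arm holds its last target. There are 200 camera calls.

TASK

The battery drawer of the diorama's display plinth is held shut by a hidden spring latch. Take the slim release pin out of the tool rack, push it gently through the brass-lined hole in the plinth's sloping front until the latch trips and the drawer springs open, then hang the pin back in the tool rack. Leave the other tools, the loose plaster capital and the pots and bottle where they are.

Things in the scene. Friction and masses are not known exactly. Their poses are not given: they have to be found in the camera images.
- pin_grip (a point): release pin, about 60 g, hanging upright in one of the rack's three holes (which one varies): the slimmest tool there, a plain straight wooden handle 16 mm in diameter with a flat steel top, on a flat steel collar 22 mm in diameter, 4 mm thick, that rests on the rack. Point on its axis 34 mm above the collar's underside, 31 mm below the handle's top; z points to the handle's top (up when hung)
- pin_tip (a point): rounded free end of the release pin's plain steel rod (5 mm in diameter, 90 mm long below the collar), on its axis, 124 mm from pin_grip; same axes. The pin is round and symmetric about its axis
- access_hole: mouth of the brass-lined hole in the plinth's sloping front, the only open hole there (flat slotted brass discs are screws, the brass rectangle a blank plate). Origin at the mouth's centre in the panel's surface, 107.5 mm above the bench; z points out along the hole, 30 degrees from vertical, leaning to the drawer's side; y is level along the front. Brass flange 27 mm wide, 1.5 mm proud, recess 14 mm wide
- bore_end (a point): inner end of the hole's brass lining (bore 9 mm), on the hole's axis 22 mm below the mouth. Farther in, unseen, lies the latch's 30 x 26 mm push pad, square to the hole, its face 30 to 50 mm below the mouth (differs each time). It yields on a spring from about 3 N; about 6 mm in, at 7 to 10 N, the drawer is let go; 8.5 mm in is a solid stop. Over 22 N bends the latch: the job is spoilt
- plinth: wooden display plinth, fixed, 300 mm deep (x), 320 mm wide (y), 130 mm high; origin at the centre of its underside, x to its back, z up. Its front edge (-x) is bevelled at 30 degrees: the sloping panel rises from 85 mm height at the front face to 130 mm at 78 mm behind it. On the deck, from 64 mm behind the bevel, stands a model ruin up to 110 mm above the deck
- drawer (a joint): how far the plinth's battery drawer stands out of its front face (m): 0 shut and flush (held by the latch), springs out by itself to its stop at 0.05 when the latch is tripped. Its front is 288 mm wide, from 11 to 72 mm above the bench, below the sloping panel, and has no handle.
- rack: wooden bench tool rack, fixed: a shelf 240 mm long (x), 70 mm wide (y), 15 mm thick, its top 120 mm above the bench, between end boards that rise 5 mm above it. Origin on the bench under its middle. Three 12 mm holes go through the shelf on its centre line at x = -70, 0 and 70 mm; a tool hangs in each by the shoulder of its handle; handles stand up to 70 mm above the shelf
- screwdriver_mid (a point): screwdriver hanging in the rack, a fat black round handle 30 mm in diameter; point on its axis 30 mm above the rack's top; not to be disturbed
- awl_mid (a point): bradawl hanging in the rack, a bulbous wooden handle 38 mm in diameter; point on its axis 30 mm above the rack's top; not to be disturbed
- capital_mid (a point): loose plaster capital, 38 mm wide and 60 mm tall, standing on the plinth's deck; point at its centre; not to be disturbed
- paint_jar_mid (a point): jar 48 mm in diameter, 58 mm tall, on the bench beside the plinth; point at its centre; not to be disturbed
- glue_bottle_mid (a point): white glue bottle 52 mm in diameter, 130 mm tall, on the bench; point at its centre; not to be disturbed
- filler_tin_mid (a point): tin 72 mm in diameter, 70 mm tall, on the bench beyond the rack; point at its centre; not to be disturbed
There are look-alikes about, which are no part of the job. What is shaped like the part that bears pin_grip but red is not meant.

How it is judged (in metres and radians):
On the way, in this order (a step that is already met when the one before it is completed fails the run):
1. the release pin is drawn up out of the rack (height (world z) of pin_tip above 0.122 m), for 0.1 s.
2. the drawer springs open while the pin's end is down the access hole (value of joint drawer above 0.03 m and z of pin_tip in the frame of access_hole below -0.022 m and x of pin_tip in the frame of access_hole between -0.015 and 0.015 m and y of pin_tip in the frame of access_hole between -0.015 and 0.015 m), for 0.05 s.
At the end, for the whole second after the job is handed in: The drawer stands out at least 40 mm; the release pin hangs upright (within 0.15 rad) in a hole of the rack with its collar down on the shelf (within about 5 mm), let go and at rest (value of joint drawer above 0.04 m and z of pin_grip in the frame of rack between 0.149 and 0.16 m and x of pin_grip in the frame of rack between -0.12 and 0.12 m and y of pin_grip in the frame of rack between -0.02 and 0.02 m and angle between pin_grip's own z axis and vertical below 0.15 rad and linear speed of pin below 0.03 m/s); the robot touches nothing.
It fails at once if the pin is pressed against the latch or any part of the plinth with more than 22 N (contact force between pin and plinth above 22 N).
It fails at once if another tool in the rack, the capital, or a jar, tin or bottle is moved by more than 25 mm (distance of any of screwdriver_mid, awl_mid, capital_mid, paint_jar_mid, glue_bottle_mid, filler_tin_mid from where it was at the start of the episode above 0.025 m).
It also fails if it takes over 54 s, if anything falls off the work surface, if the arm or the gripper's body presses on something with over 40 N, if the wrist force passes 120 N, or if a joint passes its speed limit or range.

## Working session

There is one attempt and no reset: what is moved stays moved. The work goes in short steps, Python scripts to look and compute and a tool call to move; the robot and the scene stay as the last step left them, time stands still between calls to the robot, and variables do not carry over. Pictures are saved under pics/ and viewed, about 8 in all and at most 12, crops included, and the job is handed in when it is done.

Besides the shell and the picture viewer there is one more tool, called after "Request:" by a JSON object that holds its "method" and its "body". jog_arm: Moves the arm, as the interface text tells. Its arguments: {"type":"object","properties":{"plan":{"type":"array"},"squeeze":{"type":"number"}},"required":["plan"]}

```bash
ls; mkdir -p pics; cat > h.py <<'E'
import numpy as np, cv2
from rig import telemetry, optics, ticket, finder, r
def proj(cam,X):
    c=optics.camera_info(cam);p=np.array(c["R"])@np.array(X)+np.array(c["t"]).ravel()
    return np.array([c["fx"]*p[0]/p[2]+c["cx"],c["fy"]*p[1]/p[2]+c["cy"]])
def ray(cam,uv):
    c=optics.camera_info(cam);R=np.array(c["R"]);t=np.array(c["t"]).ravel()
    d=R.T@np.array([(uv[0]-c["cx"])/c["fx"],(uv[1]-c["cy"])/c["fy"],1]);return -R.T@t,d/np.linalg.norm(d)
def onz(cam,uv,z):
    o,d=ray(cam,uv);return o+d*(z-o[2])/d[2]
def tri(uv1,uv2,c1="scene",c2="top"):
    A=np.zeros((3,3));b=np.zeros(3)
    for c,u in((c1,uv1),(c2,uv2)):
        o,d=ray(c,u);P=np.eye(3)-np.outer(d,d);A+=P;b+=P@o
    X=np.linalg.solve(A,b);return X,[np.round(proj(c,X)-u,1) for c,u in((c1,uv1),(c2,uv2))]
E
python3 - <<'E'
from h import *
np.set_printoptions(precision=3,suppress=True)
for c in("scene","top"): cv2.imwrite(f"pics/{c}0.png",optics.grab_frame(c)); o,d=ray(c,(280,210));print(c,o,d,optics.camera_info(c)["fx"])
print(r.grip_depth,telemetry.get_obs())
for q in["pin_grip","pin_tip","access_hole","plinth","rack","screwdriver_mid","awl_mid","capital_mid","paint_jar_mid","glue_bottle_mid","filler_tin_mid"]:
    m={c:finder.mark_of(q,c) for c in("scene","top")}
    for c in m: print(q,c,[(np.round(a["position"]).tolist(),round(a["conf"],2)) for a in m[c][:3]])
    try:print("   tri",*tri(m["scene"][0]["position"][::-1],m["top"][0]["position"][::-1]))
    except Exception as e:print(e)
E
```

```text
pics
scene [ 1.094 -0.317  0.947] [-0.501  0.379 -0.779] 419.0577782691501
top [0.426 0.036 1.621] [ 0.082  0.025 -0.996] 537.3426434126208
0.0187 {'time_s': 0.1, 'joint_pos': array([-66.864,  24.281,  93.428,  -0.001,  62.372,  -1.089]), 'qvel': array([-0.058, -0.124, -0.117,  0.025,  0.023, -0.006]), 'effort': array([ -0.   , -55.843, -28.244,  -0.   ,   0.003,   0.   ]), 'tool_pos': array([ 0.256, -0.569,  0.21 ]), 'eef_rot': array([-179.999,    0.081,  -65.775]), 'force': array([-0.702,  0.098,  0.759]), 'torque': array([ 0.045, -0.021, -0.053]), 'width': 0.08544119475584609}
pin_grip scene [([198.0, 161.0], 0.67), ([232.0, 155.0], 0.45)]
pin_grip top [([278.0, 358.0], 0.47), ([239.0, 383.0], 0.38)]
   tri [ 0.365 -0.148  0.132] [array([ 0.3, -0. ]), array([0.3, 0.1])]
pin_tip scene []
pin_tip top [([274.0, 349.0], 0.63)]
list index out of range
access_hole scene [([208.0, 290.0], 0.77)]
access_hole top [([198.0, 264.0], 0.56)]
   tri [0.578 0.113 0.125] [array([ 2.9, -0.3]), array([2.2, 1.5])]
plinth scene [([225.0, 339.0], 0.71)]
plinth top []
list index out of range
rack scene
[... 381 characters left out ...]
408.0], 0.42)]
   tri [ 0.484 -0.261  0.131] [array([ 8.8, -1.5]), array([6.9, 2.1])]
capital_mid scene [([204.0, 351.0], 0.97)]
capital_mid top [([160.0, 229.0], 0.72), ([188.0, 225.0], 0.57)]
   tri [0.678 0.212 0.169] [array([ 0.6, -0.1]), array([0.4, 0.4])]
paint_jar_mid scene [([172.0, 297.0], 0.56)]
paint_jar_mid top [([258.0, 217.0], 0.71), ([208.0, 264.0], 0.23)]
   tri [0.411 0.259 0.028] [array([-0.4,  0. ]), array([-0.3, -0.2])]
glue_bottle_mid scene [([174.0, 381.0], 0.44)]
glue_bottle_mid top []
list index out of range
filler_tin_mid scene [([310.0, 177.0], 0.88)]
filler_tin_mid top [([200.0, 390.0], 0.88)]
   tri [ 0.599 -0.251  0.011] [array([-2.2,  0.3]), array([-1.6, -0.7])]
```

View pics/scene0.png

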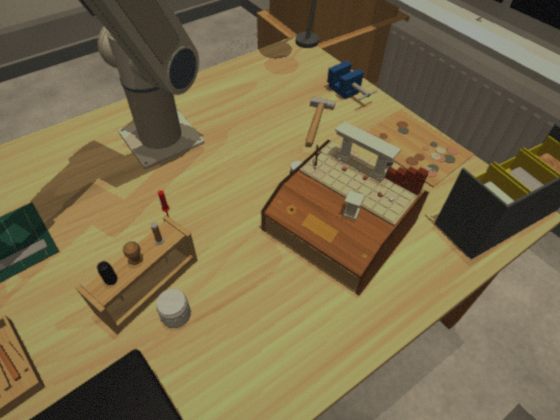

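View pics/top0.png

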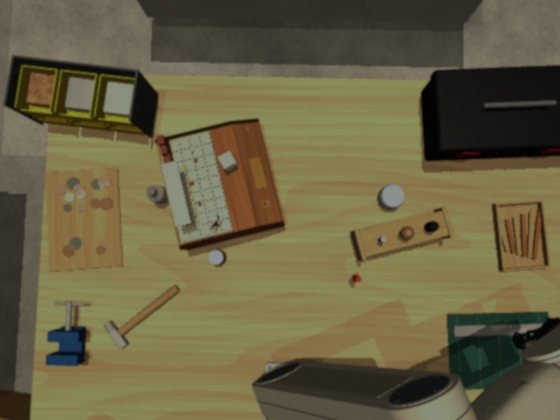

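```bash
python3 - <<'E'
from h import *
s=cv2.imread("pics/scene0.png");t=cv2.imread("pics/top0.png")
def c(i,x,y,w,h,k):return cv2.resize(i[y:y+h,x:x+w],(w*k,h*k),interpolation=cv2.INTER_CUBIC)
a=c(s,256,160,80,60,5);b=c(t,235,160,80,60,5)
d=c(s,130,190,80,60,5);e=c(t,350,205,80,60,5)
cv2.imwrite("pics/z0.png",np.vstack([np.hstack([a,b]),np.hstack([d,e])]))
E
```

```text
(no output)
```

View pics/z0.png

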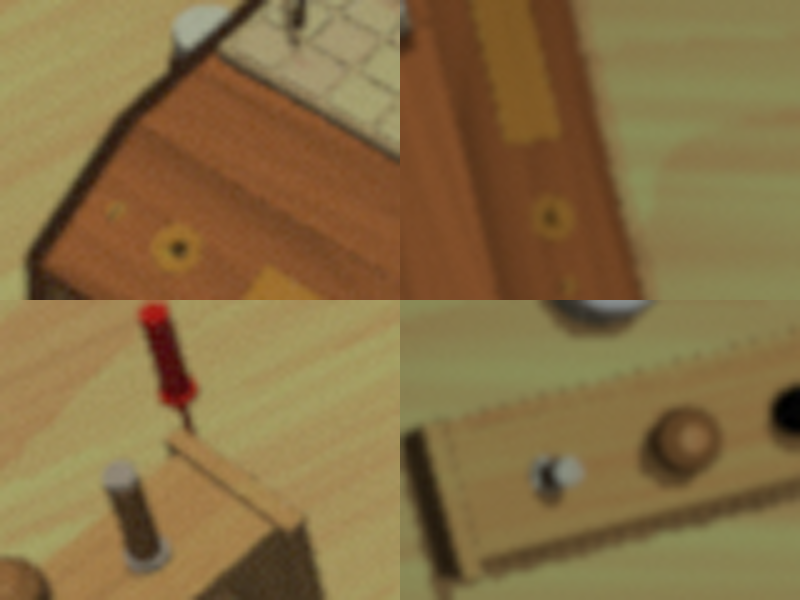

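```bash
python3 - <<'E'
from h import *
np.set_printoptions(precision=4,suppress=True)
print("pin top",tri((153.8,223.6),(383.2,238.6)),onz("top",(383.2,238.6),.189),onz("scene",(153.8,223.6),.189))
print("collar",tri((158.8,240.6),(380,240.2)),onz("top",(380,240.2),.124),onz("scene",(158.8,240.6),.124))
print("hole",tri((290.8,209.2),(265.0,203.0)),onz("top",(265,203),.109),onz("scene",(290.8,209.2),.109))
print("red",tri((161,198),(358,278)),tri((155+5.6,191+1.6),(356,279)))
# plinth yaw: mask of plinth, tools for rack
a,b=onz("top",(274.2,177.2),.085),onz("top",(283.2,217.2),.085);print("front edge",a,b,np.degrees(np.arctan2(*(b-a)[1::-1])))
c=optics
optics.grab_frame("top")
for q,z in(("rack",.12),("plinth",.11)):
    for m in finder.silhouettes(q,"top")[:1]:
        k=cv2.findContours(m["mask"].astype(np.uint8),0,2)[0];k=max(k,key=cv2.contourArea)
        P=cv2.boxPoints(cv2.minAreaRect(k));W=np.array([onz("top",p,z) for p in P]);print(q,m["conf"],P,W)
        for i in range(2):
            d=W[i+1]-W[i];print(np.linalg.norm(d),np.degrees(np.arctan2(d[1],d[0])))
E
```

```text
pin top (array([ 0.4741, -0.2056,  0.1875]), [array([ 0.1, -0. ]), array([0., 0.])]) [ 0.4741 -0.2052  0.189 ] [ 0.4753 -0.2059  0.189 ]
collar (array([ 0.4719, -0.2079,  0.1191]), [array([-0.1,  0. ]), array([-0.1, -0. ])]) [ 0.4716 -0.2073  0.124 ] [ 0.4756 -0.2084  0.124 ]
hole (array([0.5693, 0.1152, 0.1086]), [array([ 0.2, -0. ]), array([0.2, 0.1])]) [0.5696 0.1157 0.109 ] [0.5693 0.1144 0.109 ]
red (array([ 0.3661, -0.147 ,  0.1339]), [array([ 0.3, -0. ]), array([0.2, 0.1])]) (array([ 0.3633, -0.1415,  0.1487]), [array([ 1. , -0.1]), array([0.8, 0.3])])
front edge [0.6472 0.0924 0.085 ] [0.5322 0.0637 0.085 ] -165.97699032733723
rack 0.83 [[349.156  230.7077]
 [446.4517 206.1042]
 [454.366  237.4017]
 [357.0703 262.0052]] [[ 0.4962 -0.1218  0.12  ]
 [ 0.5713 -0.3925  0.12  ]
 [ 0.4843 -0.4143  0.12  ]
 [ 0.4098 -0.145   0.12  ]]
0.2808380393205273 -74.50447989823655
0.08962067525001627 -165.9234828506091
plinth 0.93 [[153.1865 138.1058]
 [259.4179 113.7013]
 [285.6094 227.7113]
 [179.378  252.1158]] [[0.7489 0.4407 0.11  ]
 [0.8263 0.1385 0.11  ]
 [0.501  0.0558 0.11  ]
 [0.4256 0.3525 0.11  ]]
0.3119438981137374 -75.6376485699019
0.3355995093765449 -165.71992244551294
```

Request:
{"method": "jog_arm", "body": {"plan": [[[20,40,50],-2,0.4],[[60,90,50],-5,0.4],[[100,140,50],-9,0.4],[[130,185,50],-9,0.4],[[155,230,50],-9,0.4]], "squeeze": 20}}

```text
time_s: 1.85
tool_pos: [0.3885, -0.377, 0.2605]
eef_rot: [-180.0, -0.1, -74.8]
force: [1.0, 0.3, -1.1]
width: 0.0339
```

Request:
{"method": "jog_arm", "body": {"plan": [[[20,30,0],0,0.4],[[40,70,0],0,0.4],[[55,105,0],0,0.4],[[63,133,0],0,0.4],[[63,133,0],0,0.4]]}}

```text
time_s: 2.35
tool_pos: [0.4522, -0.2411, 0.2605]
eef_rot: [-179.9, -0.0, -74.6]
force: [-0.5, -1.6, 0.1]
width: 0.0339
```

```bash
python3 - <<'E'
from h import *
o=telemetry.get_obs();print(o["tool_pos"],o["eef_rot"],o["width"],o["force"],o["time_s"])
a=[cv2.resize(optics.grab_frame(c)[y:y+150,x:x+200],(400,300),interpolation=2) for c,x,y in(("scene",60,130),("top",290,180))]
cv2.imwrite("pics/p1.png",np.hstack(a))
E
```

```text
[ 0.45215259 -0.24111679  0.26054223] [-1.79945976e+02 -1.58712561e-02 -7.46003808e+01] 0.0338634787302956 [-0.54179279 -1.57643684  0.09077254] 2.35
```

View pics/p1.png

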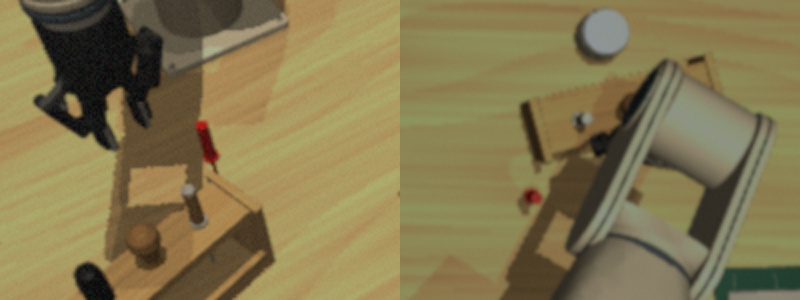

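Request:
{"method": "jog_arm", "body": {"plan": [[[22,35,0],0,0.4],[[22,35,-20],0,0.4],[[22,35,-45],0,0.4],[[22,35,-45],0,0.4]]}}

```text
time_s: 2.85
tool_pos: [0.4716, -0.2088, 0.213]
eef_rot: [179.8, 0.1, -74.8]
force: [-0.0, -0.7, 0.9]
width: 0.0338
```

```bash
python3 - <<'E'
from h import *
o=telemetry.get_obs();print(o["tool_pos"],o["eef_rot"],o["width"],o["force"],o["time_s"])
a=[cv2.resize(optics.grab_frame(c)[y:y+75,x:x+100],(400,300),interpolation=2) for c,x,y in(("scene",105,185),("top",330,205))]
cv2.imwrite("pics/p2.png",np.hstack(a))
E
```

```text
[ 0.47160989 -0.20878518  0.21297029] [ 1.79794618e+02  1.07532318e-01 -7.47636608e+01] 0.0338308406609853 [-0.03965091 -0.65274304  0.85993955] 2.85
```

View pics/p2.png

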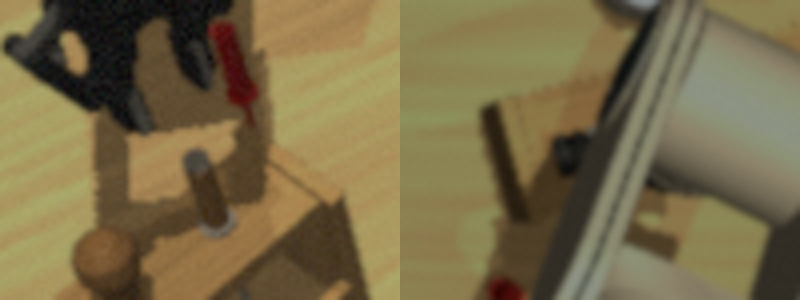

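Request:
{"method": "jog_arm", "body": {"plan": [[[3,3,-15],0,0.4],[[3,3,-40],0,0.4],[[3,3,-65],0,0.4],[[3,3,-78],0,0.4],[[3,3,-78],0,0.4]]}}

```text
time_s: 3.45
tool_pos: [0.4758, -0.2069, 0.1371]
eef_rot: [179.9, 0.0, -74.8]
force: [-0.1, 0.3, 0.0]
width: 0.0342
```

Request:
{"method": "jog_arm", "body": {"plan": [[[0,0,0],0,0.0],[[0,0,0],0,0.0],[[0,0,0],0,0.0],[[0,0,0],0,0.0]], "squeeze": 30}}

```text
time_s: 3.85
tool_pos: [0.4766, -0.2074, 0.1381]
eef_rot: [-180.0, -0.1, -74.8]
force: [-0.0, -0.9, 1.5]
width: 0.0147
```

Request:
{"method": "jog_arm", "body": {"plan": [[[0,0,20],0,0.0],[[0,0,45],0,0.0],[[0,0,65],0,0.0],[[0,0,79],0,0.0],[[0,0,79],0,0.0]]}}

```text
time_s: 4.35
tool_pos: [0.4779, -0.2079, 0.2193]
eef_rot: [-179.8, -0.2, -74.8]
force: [0.9, 0.6, -1.3]
width: 0.015
```

Request:
{"method": "jog_arm", "body": {"plan": [[[-11,-3,0],0,0.0],[[-22,-6,-1],0,0.0],[[-32,-9,-4],0,0.0],[[-41,-11,-7],0,0.0],[[-41,-11,-7],0,0.0]], "squeeze": 20}}

```text
time_s: 4.85
tool_pos: [0.435, -0.2189, 0.2114]
eef_rot: [-179.9, -0.2, -74.9]
force: [1.3, 0.9, -0.1]
width: 0.0152
```

```bash
python3 - <<'E'
from h import *
o=telemetry.get_obs();print(o["tool_pos"],o["eef_rot"],o["width"],o["force"],o["time_s"])
a=[cv2.resize(optics.grab_frame(c)[y:y+75,x:x+100],(400,300),interpolation=2) for c,x,y in(("scene",105,185),("top",330,205))]
cv2.imwrite("pics/p3.png",np.hstack(a))
E
```

```text
[ 0.43500049 -0.21889037  0.21140765] [-1.79885673e+02 -1.66693096e-01 -7.48838213e+01] 0.015160587247615908 [ 1.34205128  0.85311191 -0.06648354] 4.85
```

View pics/p3.png

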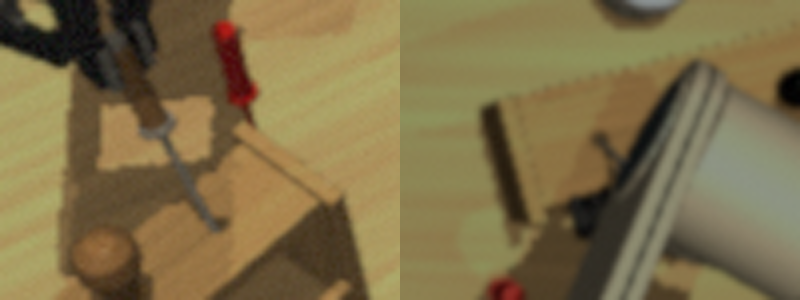

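Request:
{"method": "jog_arm", "body": {"plan": [[[-11,-3,-5],0,0.0],[[-21,-6,-11],0,0.0],[[-21,-6,-12],0,0.0]]}}

```text
time_s: 5.25
tool_pos: [0.4134, -0.2248, 0.1989]
eef_rot: [-179.9, -0.1, -74.9]
force: [0.8, 1.1, 1.2]
width: 0.0151
```

Request:
{"method": "jog_arm", "body": {"plan": [[[-12,-3,20],0,0.0],[[-24,-6,40],0,0.0],[[-24,-6,80],0,0.0],[[-24,-6,110],0,0.0],[[-24,-6,110],0,0.0]], "squeeze": 60}}

```text
time_s: 5.75
tool_pos: [0.3907, -0.232, 0.3126]
eef_rot: [-179.7, -0.4, -74.9]
force: [0.6, -0.4, -1.2]
width: 0.0141
```

```bash
python3 - <<'E'
from h import *
o=telemetry.get_obs();print(o["tool_pos"],o["eef_rot"],o["width"],o["force"],o["time_s"])
a=[cv2.resize(optics.grab_frame(c)[y:y+112,x:x+150],(400,300),interpolation=2) for c,x,y in(("scene",65,135),("top",330,205))]
cv2.imwrite("pics/p4.png",np.hstack(a))
for c in("scene","top"):
    optics.grab_frame(c)
    for q in("pin_grip","pin_tip"):print(c,q,[(np.round(a["position"],1).tolist(),round(a["conf"],2)) for a in finder.mark_of(q,c)[:3]])
E
```

```text
[ 0.39072108 -0.23201891  0.3125907 ] [-179.71656038   -0.39875506  -74.91217526] 0.014120497949313117 [ 0.6109612  -0.44324571 -1.18872321] 5.75
scene pin_grip [([167.1, 113.4], 0.87), ([198.5, 159.2], 0.54)]
scene pin_tip [([215.0, 141.1], 0.63)]
top pin_grip [([268.2, 399.6], 0.58)]
top pin_tip [([250.3, 388.2], 0.61), ([273.7, 352.3], 0.48)]
```

View pics/p4.png

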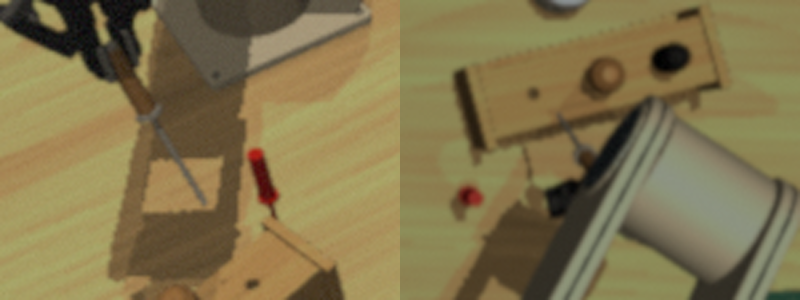

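```bash
python3 - <<'E'
from h import *
np.set_printoptions(precision=4,suppress=True)
T=tri((205/2.667+65-.3,206/2.667+135-.3),(157/2.667+330-.3,114/2.667+205-.3));C=tri((149/2.667+65-.3,113/2.667+135-.3),(182/2.667+330-.3,153/2.667+205-.3))
print(T,C);o=telemetry.get_obs();g=o["tool_pos"]+[0,0,.0187]
u=T[0]-g;print(u,np.linalg.norm(u),"tilt",np.degrees(np.arccos(-u[2]/np.linalg.norm(u))),"az",np.degrees(np.arctan2(-u[1],-u[0])))
print("hole in rack",onz("top",(134/2.667+330-.3,93/2.667+205-.3),.12))
u=T[0]-C[0];print(np.linalg.norm(u),np.degrees(np.arccos(-u[2]/np.linalg.norm(u))))
E
```

```text
(array([ 0.4501, -0.2166,  0.2133]), [array([ 0.6, -0.1]), array([0.5, 0.2])]) (array([ 0.4134, -0.2249,  0.2999]), [array([ 1. , -0.1]), array([0.8, 0.3])])
[ 0.0613  0.0138 -0.1132] 0.1294596910590141 tilt 29.022288954048292 az -167.27817900052838
hole in rack [ 0.4735 -0.2078  0.12  ]
0.0943866639929042 23.517300604844355
```

Request:
{"method": "jog_arm", "body": {"plan": [[[10,15,0],8,0.0],[[25,35,0],16,0.0],[[45,60,0],24,0.0],[[65,87,0],32,0.0],[[85,114,0],40,0.0]]}}

```text
time_s: 6.65
tool_pos: [0.4743, -0.1153, 0.3072]
eef_rot: [179.9, 0.0, -34.6]
force: [0.7, 0.1, -0.8]
width: 0.0139
```

Request:
{"method": "jog_arm", "body": {"plan": [[[20,27,0],8,0.0],[[40,54,0],16,0.0],[[60,80,0],24,0.0],[[75,100,0],32,0.0],[[90,120,0],40,0.0]]}}

```text
time_s: 7.15
tool_pos: [0.5647, 0.0059, 0.3063]
eef_rot: [179.9, 0.1, 5.8]
force: [0.0, 0.1, 0.1]
width: 0.014
```

```bash
python3 - <<'E'
from h import *
o=telemetry.get_obs();print(o["tool_pos"],o["eef_rot"],o["width"],o["force"],o["time_s"])
E
```

```text
[0.56466468 0.00589495 0.30633287] [1.79947561e+02 1.18622621e-01 5.78747030e+00] 0.013950457809159381 [0.02040263 0.13031139 0.08383806] 7.15
```

Request:
{"method": "jog_arm", "body": {"plan": [[[10,10,-10],4,0.0],[[25,28,-30],8.5,0.0],[[25,28,-55],8.5,0.0],[[25,28,-73],8.5,0.0],[[25,28,-73],8.5,0.0]]}}

```text
time_s: 7.65
tool_pos: [0.5875, 0.034, 0.2298]
eef_rot: [-180.0, 0.5, 14.3]
force: [-0.4, -0.2, -0.9]
width: 0.0142
```

```bash
python3 - <<'E'
from h import *
o=telemetry.get_obs();print(o["tool_pos"],o["eef_rot"],o["width"],o["force"],o["time_s"])
a=[cv2.resize(optics.grab_frame(c)[y:y+75,x:x+100],(400,300),interpolation=2) for c,x,y in(("scene",240,155),("top",225,160))]
cv2.imwrite("pics/p5.png",np.hstack(a))
for c in("scene","top"):
    for q in("pin_grip","pin_tip","access_hole"):print(c,q,[(np.round(a["position"],1).tolist(),round(a["conf"],2)) for a in finder.mark_of(q,c)[:3]])
E
```

```text
[0.58752026 0.03404333 0.22978037] [-179.97442437    0.49754682   14.31286595] 0.014166476091093998 [-0.40185512 -0.19111768 -0.87148813] 7.65
scene pin_grip [([195.7, 160.4], 0.68), ([189.1, 273.8], 0.42)]
scene pin_tip [([207.9, 284.6], 0.45)]
scene access_hole []
top pin_grip [([277.3, 356.2], 0.63), ([191.4, 290.8], 0.6)]
top pin_tip [([275.8, 350.5], 0.59), ([202.7, 270.4], 0.48), ([193.0, 152.9], 0.46)]
top access_hole [([201.6, 264.4], 0.64)]
```

View pics/p5.png

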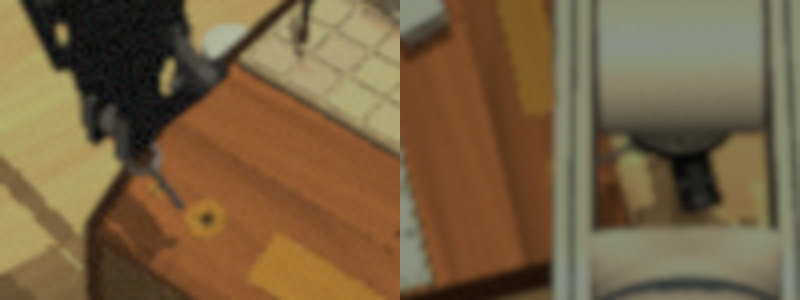

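```bash
python3 - <<'E'
from h import *
np.set_printoptions(precision=4,suppress=True)
m=np.array([.5695,.115,.1075]);g=telemetry.get_obs()["tool_pos"]+[0,0,.0187]
for t in(28,29,30,31,32,34):
    s,c=np.sin(np.radians(t)),np.cos(np.radians(t));az=np.radians(-75.7)
    a=np.array([s*np.cos(az),s*np.sin(az),c]);tip=g-.1267*a;print(t,tip,"tip",proj("scene",tip),"collar",proj("scene",g-.0347*a))
az=np.radians(-75.8);a=np.array([.5*np.cos(az),.5*np.sin(az),.866])
print("hole",proj("scene",m),"axis pts",[proj("scene",m+k*a) for k in(.0,.02,.04,.07,.13)],proj("top",tip),proj("top",g-.0367*a))
E
```

```text
28 [0.5754 0.0914 0.1412] tip [285.3644 206.7614] collar [274.3579 195.3284]
29 [0.575  0.0933 0.1422] tip [285.8731 206.034 ] collar [274.5098 195.112 ]
30 [0.5745 0.0952 0.1433] tip [286.3774 205.3024] collar [274.6602 194.8943]
31 [0.574  0.097  0.1444] tip [286.8772 204.5669] collar [274.8092 194.6752]
32 [0.5736 0.0989 0.1456] tip [287.3722 203.8276] collar [274.9567 194.455 ]
34 [0.5726 0.1024 0.148 ] tip [288.348  202.3382] collar [275.2469 194.011 ]
hole [291.0091 209.5193] axis pts [array([291.0091, 209.5193]), array([288.7845, 207.5464]), array([286.482 , 205.5044]), array([282.8729, 202.3036]), array([275.0373, 195.3546])] [269.1194 200.6729] [287.4473 193.3806]
```

Request:
{"method": "jog_arm", "body": {"plan": [[[-1,6,-8],0,0.0],[[-2,11,-17],0,0.0],[[-4,18,-30],0,0.0],[[-4,18,-30],0,0.0]]}}

```text
time_s: 8.45
tool_pos: [0.584, 0.0527, 0.2016]
eef_rot: [180.0, 0.3, 14.3]
force: [-0.3, 0.3, -0.6]
width: 0.0137
```

```bash
python3 - <<'E'
from h import *
o=telemetry.get_obs();print(o["tool_pos"],o["eef_rot"],o["width"],o["force"],o["time_s"])
a=[cv2.resize(optics.grab_frame(c)[y:y+75,x:x+100],(400,300),interpolation=2) for c,x,y in(("scene",240,155),("top",225,160))]
cv2.imwrite("pics/p6.png",np.hstack(a))
E
```

```text
[0.58404664 0.05271937 0.20161606] [179.98810577   0.28784998  14.33397805] 0.013674577390932632 [-0.33849039  0.2971759  -0.61732042] 8.45
```

View pics/p6.png

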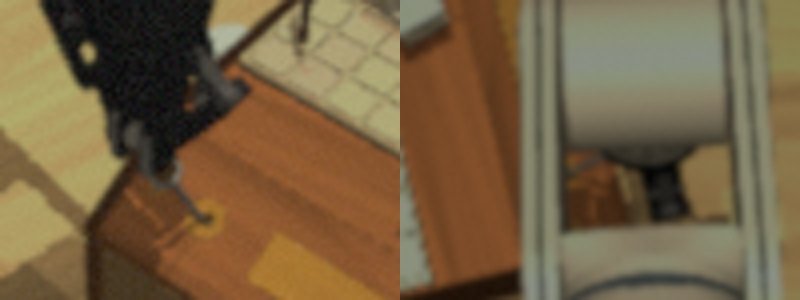

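Request:
{"method": "jog_arm", "body": {"plan": [[[0,1.5,-2.6],0,0.0],[[-1,3,-5.2],0,0.0],[[-1,4.4,-7.8],0,0.0],[[-1.5,5.8,-10.4],0,0.0],[[-1.5,5.8,-10.4],0,0.0]]}}

```text
time_s: 9.05
tool_pos: [0.5838, 0.058, 0.1927]
eef_rot: [179.9, 0.2, 14.3]
force: [0.9, 0.1, -1.0]
width: 0.0145
```

Request:
{"method": "jog_arm", "body": {"plan": [[[-0.5,1.5,-2.6],0,0.0],[[-1,3,-5.2],0,0.0],[[-1,4.4,-7.8],0,0.0],[[-1.5,5.8,-10.4],0,0.0],[[-1.5,5.8,-10.4],0,0.0]]}}

```text
time_s: 9.55
tool_pos: [0.5819, 0.064, 0.1818]
eef_rot: [180.0, 0.2, 14.3]
force: [-0.3, -0.7, -1.4]
width: 0.0141
```

Request:
{"method": "jog_arm", "body": {"plan": [[[0,1,-1.8],0,0.0],[[0,2,-3.5],0,0.0],[[-0.5,3,-5.2],0,0.0],[[-1,4,-7],0,0.0],[[-1,4,-7],0,0.0]]}}

```text
time_s: 10.05
tool_pos: [0.5807, 0.0681, 0.1745]
eef_rot: [180.0, 0.2, 14.3]
force: [-0.0, 0.7, -0.9]
width: 0.0138
```

```bash
python3 - <<'E'
from h import *
o=telemetry.get_obs();print(o["tool_pos"],o["width"],o["force"],o["torque"],o["time_s"])
cv2.imwrite("pics/p7.png",cv2.resize(optics.grab_frame("scene")[155:245,240:360],(480,360),interpolation=2))
E
```

```text
[0.5806616  0.06811086 0.17447641] 0.013814618157982968 [-0.01029955  0.67451229 -0.92422153] [-0.00912229  0.03536945  0.03108098] 10.05
```

View pics/p7.png

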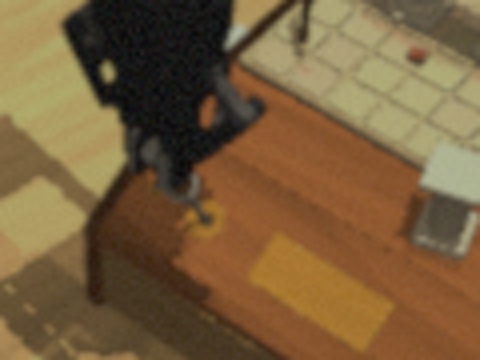

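Request:
{"method": "jog_arm", "body": {"plan": [[[0,1,-1.7],0,0.0],[[-0.3,1.5,-2.6],0,0.0],[[-0.4,2,-3.5],0,0.0],[[-0.5,2.5,-4.3],0,0.0],[[-0.5,2.5,-4.3],0,0.0]]}}

```text
time_s: 10.6
tool_pos: [0.5802, 0.0706, 0.1702]
eef_rot: [180.0, 0.2, 14.3]
force: [0.8, 0.6, -1.5]
width: 0.0141
```

```bash
python3 - <<'E'
from h import *
o=telemetry.get_obs();print(o["tool_pos"],o["width"],o["force"],o["torque"],o["time_s"])
E
```

```text
[0.58018585 0.07060428 0.17018739] 0.014131788782622261 [ 0.78971425  0.58358015 -1.45746681] [-0.02180371 -0.00099559 -0.02629816] 10.6
```

Depth about 33 mm, no contact yet. Continue.

Request:
{"method": "jog_arm", "body": {"plan": [[[-0.1,0.5,-0.9],0,0.0],[[-0.3,1,-1.7],0,0.0],[[-0.4,1.5,-2.6],0,0.0],[[-0.5,2,-3.5],0,0.0],[[-0.5,2,-3.5],0,0.0]]}}

```text
time_s: 11.1
tool_pos: [0.5796, 0.0727, 0.1665]
eef_rot: [180.0, 0.2, 14.4]
force: [-0.0, -0.5, -1.6]
width: 0.0138
```

Request:
{"method": "jog_arm", "body": {"plan": [[[-0.1,0.5,-0.9],0,0.0],[[-0.2,0.8,-1.3],0,0.0],[[-0.3,1,-1.7],0,0.0],[[-0.4,1.5,-2.6],0,0.0],[[-0.4,1.5,-2.6],0,0.0]]}}

```text
time_s: 11.6
tool_pos: [0.5791, 0.0742, 0.1638]
eef_rot: [180.0, 0.3, 14.4]
force: [-0.2, -0.3, -1.8]
width: 0.014
```

Request:
{"method": "jog_arm", "body": {"plan": [[[-0.1,0.5,-0.9],0,0.0],[[-0.2,0.8,-1.3],0,0.0],[[-0.3,1,-1.7],0,0.0],[[-0.4,1.5,-2.6],0,0.0],[[-0.4,1.5,-2.6],0,0.0]]}}

```text
time_s: 12.1
tool_pos: [0.5794, 0.0754, 0.1619]
eef_rot: [179.9, 0.2, 14.4]
force: [0.6, -3.1, 4.7]
width: 0.0135
```

Request:
{"method": "jog_arm", "body": {"plan": [[[-0.1,0.5,-0.9],0,0.0],[[-0.2,0.8,-1.3],0,0.0],[[-0.3,1,-1.7],0,0.0],[[-0.4,1.5,-2.6],0,0.0],[[-0.4,1.5,-2.6],0,0.0]]}}

```text
time_s: 12.6
tool_pos: [0.5794, 0.0764, 0.1601]
eef_rot: [179.9, 0.1, 14.4]
force: [-0.4, -4.5, 6.7]
width: 0.0139
```

Request:
{"method": "jog_arm", "body": {"plan": [[[-0.1,0.5,-0.9],0,0.0],[[-0.2,0.8,-1.3],0,0.0],[[-0.3,1.1,-1.9],0,0.0],[[-0.4,1.5,-2.5],0,0.0],[[-0.4,1.5,-2.5],0,0.0]]}}

```text
time_s: 13.1
tool_pos: [0.5791, 0.0776, 0.1579]
eef_rot: [179.8, 0.1, 14.4]
force: [-0.2, -1.1, 0.9]
width: 0.0141
```

```bash
python3 - <<'E'
from h import *
o=telemetry.get_obs();print(o["tool_pos"],o["width"],o["force"],o["torque"],o["time_s"])
optics.grab_frame("scene")
cv2.imwrite("pics/p8.png",cv2.resize(optics.grab_frame("scene")[155:290,240:420],(540,405),interpolation=2))
E
```

```text
[0.57911467 0.07761041 0.1578982 ] 0.014145684803733882 [-0.15001569 -1.12403912  0.920649  ] [-0.33005789  0.21166082  0.05923362] 13.1
```

View pics/p8.png

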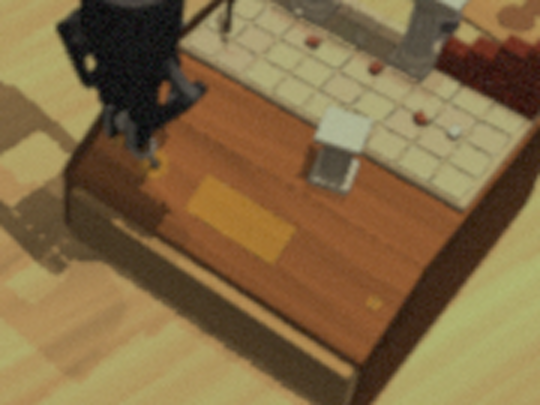

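Request:
{"method": "jog_arm", "body": {"plan": [[[0.6,-2.4,4.3],0,0.0],[[1.8,-7.3,13],0,0.0],[[3.1,-12.1,21.7],0,0.0],[[4.3,-17,30.3],0,0.0],[[5.5,-21.8,39],0,0.0]]}}

```text
time_s: 13.7
tool_pos: [0.5848, 0.0554, 0.1977]
eef_rot: [179.8, 0.1, 14.4]
force: [0.4, -0.0, -1.8]
width: 0.014
```

Request:
{"method": "jog_arm", "body": {"plan": [[[2,-7,13],0,0.0],[[4,-14,26],0,0.0],[[5,-21,39],0,0.0],[[5,-21,60],0,0.0],[[5,-21,90],0,0.0]]}}

```text
time_s: 14.2
tool_pos: [0.589, 0.0337, 0.2879]
eef_rot: [179.9, 0.2, 14.3]
force: [-0.1, 0.4, -0.9]
width: 0.0137
```

```bash
python3 - <<'E'
from h import *
o=telemetry.get_obs();print(o["tool_pos"],o["width"],o["force"],o["torque"],o["time_s"])
E
```

```text
[0.58895147 0.03368047 0.28793489] 0.01370057692542518 [-0.10298166  0.35871696 -0.92862428] [ 0.0336528  -0.0057365  -0.01940245] 14.2
```

Request:
{"method": "jog_arm", "body": {"plan": [[[-10,-15,20],-8,0.0],[[-25,-35,35],-16,0.0],[[-45,-60,40],-24,0.0],[[-60,-90,40],-32,0.0],[[-80,-120,40],-40,0.0]]}}

```text
time_s: 14.7
tool_pos: [0.5086, -0.0876, 0.3292]
eef_rot: [179.9, 0.1, -26.0]
force: [0.4, -1.4, -1.2]
width: 0.0142
```

Request:
{"method": "jog_arm", "body": {"plan": [[[-20,-27,0],-8,0.0],[[-40,-54,0],-16,0.0],[[-60,-80,0],-24,0.0],[[-75,-105,0],-32,0.0],[[-85,-125,0],-40,0.0]]}}

```text
time_s: 15.2
tool_pos: [0.4223, -0.2141, 0.3302]
eef_rot: [179.9, 0.1, -66.4]
force: [1.1, 0.1, -0.3]
width: 0.014
```

```bash
python3 - <<'E'
from h import *
o=telemetry.get_obs();print(o["tool_pos"],o["eef_rot"],o["time_s"])
print((np.array([.4133,-.2235,.231])-o["tool_pos"])*1000)
E
```

```text
[ 0.42231313 -0.2140508   0.33020704] [ 1.79916823e+02  1.00396283e-01 -6.63528342e+01] 15.2
[ -9.01313075  -9.44919846 -99.20704318]
```

Request:
{"method": "jog_arm", "body": {"plan": [[[-9,-9,-15],-4,0.0],[[-9,-9,-45],-8.5,0.0],[[-9,-9,-75],-8.5,0.0],[[-9,-9,-99],-8.5,0.0],[[-9,-9,-99],-8.5,0.0]]}}

```text
time_s: 15.7
tool_pos: [0.4113, -0.2223, 0.2291]
eef_rot: [179.7, 0.3, -74.9]
force: [0.9, 0.1, -0.7]
width: 0.0141
```

```bash
python3 - <<'E'
from h import *
o=telemetry.get_obs();print(o["tool_pos"],o["eef_rot"],o["time_s"])
a=[cv2.resize(optics.grab_frame(c)[y:y+60,x:x+80],(400,300),interpolation=2) for c,x,y in(("scene",115,195),("top",340,205))]
b=[cv2.resize(optics.grab_frame(c)[y:y+60,x:x+80],(400,300),interpolation=2) for c,x,y in(("scene",280,215),("top",235,170))]
cv2.imwrite("pics/p9.png",np.vstack([np.hstack(a),np.hstack(b)]))
g=o["tool_pos"]+[0,0,.0187];az=np.radians(o["eef_rot"][2]-90)
for t in (28,30,32):
    s,c=np.sin(np.radians(t)),np.cos(np.radians(t));tip=g-.1267*np.array([s*np.cos(az),s*np.sin(az),c])
    print(t,tip,proj("scene",tip),proj("top",tip))
print("hole",proj("scene",[.4745,-.207,.12]),proj("top",[.4745,-.207,.12]))
for c in("scene","top"):
    for q in("pin_tip",):print(c,q,[(np.round(a["position"],1).tolist(),round(a["conf"],2)) for a in finder.mark_of(q,c)[:3]])
E
```

```text
[ 0.41126289 -0.22231072  0.22913828] [179.69116805   0.32737539 -74.87626433] 15.7
28 [ 0.46868475 -0.20679159  0.13596882] [157.10796744 235.40715183] [380.51201576 241.15735787]
30 [ 0.47241874 -0.20578243  0.13811286] [157.99655186 235.73858865] [380.28393923 239.77054105]
32 [ 0.47607822 -0.2047934   0.14039059] [158.85749584 236.02210461] [380.0703364  238.40618289]
hole [159.49169866 240.94910666] [379.66619172 239.21016956]
scene pin_tip [([240.2, 157.5], 0.76)]
top pin_tip [([241.2, 379.3], 0.5), ([273.6, 351.0], 0.4)]
```

View pics/p9.png

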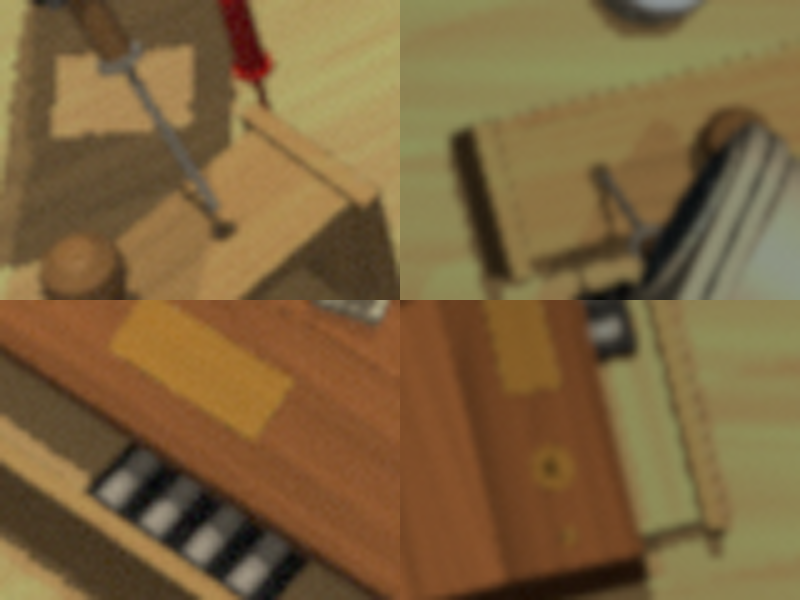

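Request:
{"method": "jog_arm", "body": {"plan": [[[3,-1,-6],0,0.0],[[3,-1,-12],0,0.0],[[3,-1,-18],0,0.0],[[3,-1,-18],0,0.0]]}}

```text
time_s: 16.4
tool_pos: [0.4165, -0.2241, 0.2136]
eef_rot: [179.9, 0.1, -74.8]
force: [0.4, -0.0, -0.4]
width: 0.0143
```

Request:
{"method": "jog_arm", "body": {"plan": [[[0,0,-3],0,0.0],[[0,0,-6],0,0.0],[[0,0,-9],0,0.0],[[0,0,-9],0,0.0]], "squeeze": 20}}

```text
time_s: 16.8
tool_pos: [0.4162, -0.224, 0.2041]
eef_rot: [179.9, 0.1, -74.8]
force: [-0.5, -0.6, -0.9]
width: 0.0137
```

```bash
python3 - <<'E'
from h import *
o=telemetry.get_obs();print(o["tool_pos"],o["force"],o["torque"],o["time_s"])
for c in("scene","top"):
    cv2.imwrite(f"pics/q_{c}.png",optics.grab_frame(c))
    for q in("pin_tip","pin_grip"):print(c,q,[(np.round(a["position"],1).tolist(),round(a["conf"],2)) for a in finder.mark_of(q,c)[:3]])
E
```

```text
[ 0.41619303 -0.22395506  0.20413169] [-0.49514388 -0.58175428 -0.89750372] [-0.00698962  0.0250782   0.03336619] 16.8
scene pin_tip [([247.0, 159.1], 0.49), ([207.0, 135.6], 0.24)]
scene pin_grip [([204.4, 135.2], 0.63), ([198.8, 159.9], 0.53)]
top pin_tip [([274.2, 349.9], 0.61), ([239.3, 378.5], 0.45), ([259.5, 391.4], 0.41)]
top pin_grip [([278.8, 358.3], 0.6), ([257.9, 391.1], 0.55), ([241.0, 377.4], 0.4)]
```

Request:
{"method": "jog_arm", "body": {"plan": [[[0,0,-4],0,0.0],[[5,1,-3],0,0.0],[[10,3,-1],0,0.0],[[15,4,1],0,0.0],[[15,4,1],0,0.0]]}}

```text
time_s: 17.6
tool_pos: [0.4321, -0.22, 0.2059]
eef_rot: [179.9, 0.1, -74.8]
force: [-3.7, -1.4, -0.4]
width: 0.014
```

Request:
{"method": "jog_arm", "body": {"plan": [[[7,2,2],0,0.0],[[14,4,4],0,0.0],[[21,6,5.5],0,0.0],[[28,8,7],0,0.0],[[28,8,7],0,0.0]]}}

```text
time_s: 18.1
tool_pos: [0.4614, -0.2119, 0.2132]
eef_rot: [180.0, 0.0, -74.8]
force: [-2.4, -0.4, 0.3]
width: 0.0139
```

```bash
python3 - <<'E'
from h import *
o=telemetry.get_obs();print(o["tool_pos"],o["force"],o["torque"],o["time_s"])
for c in("scene","top"):
    cv2.imwrite(f"pics/r_{c}.png",optics.grab_frame(c))
    for q in("pin_tip","pin_grip"):print(c,q,[(np.round(a["position"],1).tolist(),round(a["conf"],2)) for a in finder.mark_of(q,c)[:3]])
print(proj("scene",o["tool_pos"]+[0,0,.0187]))
E
```

```text
[ 0.46135934 -0.21185385  0.21324594] [-2.42346639 -0.4356648   0.27386079] [-0.1901469   0.61285169 -0.01914655] 18.1
scene pin_tip [([249.2, 160.1], 0.79)]
scene pin_grip [([204.4, 349.9], 0.67), ([210.0, 145.8], 0.65), ([196.1, 163.5], 0.62)]
top pin_tip [([275.1, 350.3], 0.6), ([205.8, 263.8], 0.49), ([225.8, 434.3], 0.36)]
top pin_grip [([280.5, 358.6], 0.59)]
[144.33647726 208.88653691]
```

Request:
{"method": "jog_arm", "body": {"plan": [[[6,2,1],0,0.0],[[12,4,1],0,0.0],[[19,6,1],0,0.0],[[19,6,1],0,0.0],[[14,4,0],0,0.0]]}}

```text
time_s: 18.9
tool_pos: [0.4752, -0.2079, 0.2131]
eef_rot: [-179.9, 0.0, -74.8]
force: [-0.1, -0.1, 0.0]
width: 0.0143
```

```bash
python3 - <<'E'
from h import *
o=telemetry.get_obs();print(o["tool_pos"],o["force"],o["torque"],o["time_s"])
E
```

```text
[ 0.47519531 -0.2078577   0.21312497] [-0.05542217 -0.05343891  0.00168704] [-0.01117414 -0.04307973 -0.04070893] 18.9
```

Request:
{"method": "jog_arm", "body": {"plan": [[[0,0,-10],0,0.0],[[0,0,-22],0,0.0],[[0,0,-35],0,0.0],[[0,0,-48],0,0.0],[[0,0,-48],0,0.0]]}}

```text
time_s: 19.4
tool_pos: [0.4738, -0.2072, 0.1626]
eef_rot: [179.9, 0.2, -74.8]
force: [0.1, 0.1, -0.6]
width: 0.0141
```

Request:
{"method": "jog_arm", "body": {"plan": [[[0,0,-8],0,0.0],[[0,0,-14],0,0.0],[[0,0,-20],0,0.0],[[0,0,-23],0,0.0],[[0,0,-24],0,0.0]]}}

```text
time_s: 19.9
tool_pos: [0.4737, -0.2071, 0.1383]
eef_rot: [179.9, 0.2, -74.8]
force: [-0.0, -0.3, 0.2]
width: 0.0141
```

Request:
{"method": "jog_arm", "body": {"plan": [[[0,0,0],0,0.4],[[0,0,0],0,0.4],[[0,0,0],0,0.4],[[0,0,0],0,0.4]]}}

```text
time_s: 20.3
tool_pos: [0.4739, -0.2072, 0.1386]
eef_rot: [179.9, 0.2, -74.8]
force: [-0.5, 0.1, 0.2]
width: 0.0342
```

Request:
{"method": "jog_arm", "body": {"plan": [[[0,0,15],0,0.4],[[0,0,40],0,0.4],[[0,0,75],0,0.4],[[0,0,120],0,0.4],[[0,0,160],0,0.4]]}}

```text
time_s: 20.8
tool_pos: [0.4738, -0.2072, 0.3006]
eef_rot: [179.9, 0.2, -74.8]
force: [-0.1, -0.3, -1.1]
width: 0.0339
```

Request:
{"method": "jog_arm", "body": {"plan": [[[-20,-30,0],0,0.4],[[-40,-60,0],0,0.4],[[-60,-100,0],0,0.4],[[-80,-140,0],0,0.4],[[-80,-140,0],0,0.4]]}}

```text
time_s: 21.3
tool_pos: [0.3917, -0.3509, 0.3009]
eef_rot: [179.9, 0.1, -75.0]
force: [0.7, 0.8, 0.0]
width: 0.0345
```

```bash
python3 - <<'E'
from h import *
np.set_printoptions(precision=4,suppress=True)
o=telemetry.get_obs();print(o["tool_pos"],o["force"],o["width"],o["time_s"])
for c,x,y in(("scene",130,190),("top",350,205)):
    f=optics.grab_frame(c);cv2.imwrite(f"pics/f_{c}.png",f);g=cv2.imread(f"pics/{c}0.png")
    A,B=f[y:y+60,x:x+80].astype(float),g[y:y+60,x:x+80].astype(float);D=np.abs(A-B).mean(2)
    # pin patch matched from the first picture
    bx=(148,216,20,32) if c=="scene" else (374,232,16,14)
    T=g[bx[1]:bx[1]+bx[3],bx[0]:bx[0]+bx[2]];m=cv2.matchTemplate(f,T,cv2.TM_CCOEFF_NORMED);_,v,_,l=cv2.minMaxLoc(m);print(c,"match",v,l,"expected",bx[:2],"mean diff",D.mean(),"max",D.max())
    for q in("pin_grip","awl_mid","screwdriver_mid","capital_mid","filler_tin_mid","paint_jar_mid"):print(c,q,[(np.round(a["position"],1).tolist(),round(a["conf"],2)) for a in finder.mark_of(q,c)[:2]])
E
```

```text
[ 0.3917 -0.3509  0.3009] [0.6624 0.8022 0.0419] 0.034528415537219886 21.3
scene match 0.9805848002433777 (147, 216) expected (148, 216) mean diff 3.8157638888888883 max 63.0
scene pin_grip [([196.6, 159.1], 0.56), ([234.0, 158.5], 0.44)]
scene awl_mid [([251.7, 132.8], 0.79)]
scene screwdriver_mid [([277.1, 105.4], 0.77)]
scene capital_mid [([203.8, 351.7], 0.82), ([251.6, 133.0], 0.67)]
scene filler_tin_mid [([308.8, 175.2], 0.92), ([231.7, 156.1], 0.51)]
scene paint_jar_mid [([171.5, 293.9], 0.55)]
top match 0.9518808126449585 (374, 232) expected (374, 232) mean diff 3.559375 max 24.0
top pin_grip [([240.8, 381.6], 0.49), ([277.6, 356.0], 0.48)]
top awl_mid [([233.3, 406.0], 0.51)]
top screwdriver_mid [([228.6, 432.8], 0.52)]
top capital_mid [([161.6, 227.7], 0.64)]
top filler_tin_mid [([197.4, 392.0], 0.78)]
top paint_jar_mid [([257.7, 217.5], 0.64)]
```

The pin patch matches its starting place, within 1 px and with correlations of 0.98 and 0.95. I'm handing the job in.

```bash
python3 -c "
from h import *
print(ticket.close_job())"
```

```text
the job is handed in; nothing more can be done
None
```

The drawer is open and the pin is hanging in its rack hole again. I handed the job in at about 21 s; it reported no verdict.

- **Pin and tilt:** I gripped the pin in the rack and drew it up. I tilted it about 30° by moving the grip sideways with the rod's end still in the rack hole, then turned it 89° to line up with the sloping front.
- **Latch:** I pushed the pin down the brass-lined hole in small steps. It met the pad about 41 mm in by my estimate. The highest force I read was about 8 N, against the 22 N limit. The force then dropped off, and the pictures showed the drawer standing open with the batteries visible.
- **Return:** I straightened the pin against the rack hole's edge and lowered it to the height where I had first gripped it. I then let go and moved clear.

**Last checks:**
- The pin's picture patch matched the starting pictures within 1 px in both cameras.
- The detector put the screwdriver, capital, jar and tin within about 3 px of their first marks in both cameras, and the awl too in the scene view. The awl's best top-view mark shifted 13 px, but a weaker first-look candidate lies within 2 px of it.
- The glue bottle was not rechecked; the arm never went near it.
- I did not measure how far the drawer stands out.
- The pin's last state was checked by patch matching only, because the picture views were used up.

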